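# Set the ratchet stand back to its mark

### The job

The indexing stand with the toothed wheel has been clicked on too far. Throw its pawl off the teeth by pushing the ball handle over, away from the knob, until it stays back; then turn the stand's knob back (counter-clockwise seen from above) until its pointed end is in line with the small post on the base plate. Leave the pawl thrown back and do not turn the plain stand, which has no teeth.

Things in the scene. Friction and masses are not known exactly. Their poses are not given: they have to be found in the camera images.
- ratchet_stand: Ratchet stand: grey base plate 116x190x12 mm, steel wheel 96 mm across with 16 saw teeth on its face (tops 33 mm high), black knob, pawl. Origin on the worktop under the knob's axis, z up; the 39 mm high mark post stands at x = -53 mm, the pawl on the +y side.
- index_knob (a joint): Knob and toothed wheel turn as one about the vertical. Rad, growing clockwise from above; 0: pointed end of knob in line with the post. Stops at -0.6 and 1.9; starts at 0.7 to 1.2. With the pawl on the teeth it clicks on clockwise but turns back less than a tooth (0.39). With the pawl off it turns both ways against light friction (0.06 N m) and stays where it is left.
- knob_grip (a point): Point on the axis of the ratchet stand's knob, 64 mm above the worktop, where to grip it. The knob is an upright bar 20 mm wide, 64 mm long, from 48 to 78 mm above the worktop. The frame turns with it: z up, x along the bar, pointed end at x = -36 mm, blunt end at +28 mm.
- pawl (a joint): Pawl: bell crank on a level pivot 38 mm high, 95 mm from the knob's axis. One arm lies towards the knob, its nose in the teeth; the other is an upright handle with a ball. Rad: 0 to 0.2 on the teeth, growing as the handle is pushed over away from the knob (under 2 N); beyond about 0.8 its weight tips it on to its stop at 1.3, where it stays, thrown off.
- pawl_ball (a point): Centre of the black 18 mm ball on the pawl's handle (7 mm rod), 50 mm from the pivot. Handle upright: 88 mm high, 95 mm from the knob's axis, at least 45 mm clear of the knob. Push it in the level direction from knob_grip to it. Thrown off: 51 mm high, 143 mm from the axis.
- plain_pointer (a point): Pointed end, 64 mm high, of the knob of the other stand, which has a like base plate, post and knob but a smooth disc without teeth, and no pawl. It is not to be turned. The two stands are about 0.4 m apart, either one on the left.

How it is judged:
On the way:
1. the pawl is thrown off while the knob still stands past the mark (value of joint pawl above 1 rad and value of joint index_knob above 0.25 rad), for 0.2 s.
At the end, for the whole second after the job is handed in: The knob of the ratchet stand is at rest with its pointed end within 10 degrees (0.175 rad) of the post, and its pawl is thrown back (pawl beyond 1.0 rad), having been thrown off before the knob was brought back to the mark (value of joint index_knob between -0.175 and 0.175 rad and value of joint pawl above 1 rad and velocity of joint index_knob between -0.05 and 0.05 rad/s); the robot touches nothing.
It fails at once if the knob of the plain stand is turned (its pointer moved over 8 mm) (distance of plain_pointer from where it was at the start of the episode above 0.008 m).
It also fails if it takes over 42 s, if anything falls off the work surface, if the arm or the gripper's body presses on something with over 40 N, if the wrist force passes 120 N, or if a joint passes its speed limit or range.

### The arm

A 6-joint arm with a two-finger parallel gripper is mounted at the origin on a cart in front of the work surface, level with it; the furniture and walls round the work are solid. World frame = base frame: x ahead of the robot, y to its left, z up, the work surface at z = 0. Lengths are in m, angles in rad, forces in N, time in s.
With the tool pointing down it reaches from about 0.35 to 0.725 m from the base axis. Payload 6 kg.
Tool frame: the origin (TCP) lies at the very end of the fingers, on their centre line; the grasp point (between the pads) lies 19 mm behind it; z points along the fingers, y is the line along which they close (so a half turn about z gives the same grasp; the last joint's range is limited). The gripper opens to 85 mm and grips with 20 to 120 N. Pads are 22 mm wide; open, the fingers measure 114 mm over their backs; the gripper's body (76 mm by 85 mm) begins 54 mm behind the grasp point. The pads swing forward as they close: fully open they stand 13 mm farther back than shut.
Start: joints at [0.334, 0.04, 0.085, 0, -1.615, -0.334], TCP at [0.6, 0, 0.231] pointing down, gripper open.
Joint ranges: [-2.56, 2.56], [-1.29, 2.01], [-1.08, 1.49], [-3.29, 1.98], [-2.81, -0.18], [-2.99, 2.99]. Speed limits (rad/s): [2.57, 2.57, 3.01, 3.14, 3.14, 3.14].

### API

Orientations are given as a rotation vector (axis times angle).
In Python, from station import ctrl gives the robot as it stands. The module is installed in compiled form; this text tells all that it offers.
- The arm moves only by the shell command python3 -m crank 'ROWS' [FORCE]. ROWS is text: rows parted by semicolons, each of 5 numbers parted by spaces: the opening, from 0 (shut) to 1 (fully open), then the shift along the world's x, y, z in mm, then the turn about the world's z in rad. In form: fingers x y z turn; .... A call has 1 to 10 rows; each row is the pose to reach, as a shift and turn from the pose commanded when the call began; what a row does not reach only later rows make up. A row lasts 1/12 s, in which the tool goes at most 41.7 mm and 7.16 degrees, less where a joint would pass 70% of its speed; a pose out of reach is approached as far as the arm can. A call with a gripper value outside its range is refused whole. The fingers move at their own pace and stop on an object; FORCE is the grip in N (left out, the last holds). Time passes only in rows, so rows that repeat a pose let the fingers close. It gives the time, the measured TCP pose, the force, the opening and the grip force at its end, in the units of the state.
- ctrl.get_state(): the state, without advancing time (a new reading comes with each control period).
- ctrl.camera(name): name is "scene" or "side" or "wrist"; returns a dict with "frame" (384x512x3 uint8, blue, green, red), "depth" (384x512 float32, m along the optical axis (not along the pixel's ray), 0 where there is no reading), "fov_y" (degrees; the focal length in pixels is half the picture's height over the tangent of half this angle, whatever the lens; pixels are square), "cx", "cy" (the principal point, pixels), "R" (3x3) and "t" (3): a world point X has camera coordinates R X + t. Camera axes: x right, y down, z forward; pixel columns grow to the right and rows downward; lengths in m; the calibration is good to about 2 mm. A picture is of the moment at which its call begins.
- ctrl.job_done(): hands the job in; it is judged then, once.
The state is a dict: "t": time; "joint_pos": joint angles; "qd": joint speeds; "effort": joint torques, N m; "tcp_pos": TCP position; "tool_rot": TCP orientation; "contact_force": force on the tool from outside, world axes, zero at the start; "ft_torque": the same for the moment, N m; "grip_width": finger opening in m; "grasp_force": force on a finger pad.
Only numpy, scipy, OpenCV 4.12 (cv2) and the standard library are available. Lean on these libraries where they do the work, as an engineer would, in place of code of your own. Each camera call takes 0.05 s, during which the arm holds its last target. There are 200 camera calls.

## Working session

There is one attempt and no reset: what is moved stays moved. The work goes in short steps, Python scripts to look and compute and a shell command to move; the robot and the scene stay as the last step left them, time stands still between calls to the robot, and variables do not carry over. Pictures are saved under pics/ and viewed, at most 10 in all, crops included, and the job is handed in when it is done.

```bash
mkdir -p pics; cat > h.py <<'E'
import numpy as np, cv2
from station import ctrl
def snap(n,f):
    c=ctrl.camera(n); cv2.imwrite(f'pics/{f}.png',c['frame']); np.savez(f'{f}.npz',**c); return c
def px(f,u,v,z=None):
    c=np.load(f'{f}.npz'); F=192/np.tan(np.radians(float(c['fov_y']))/2)
    r=np.array([(u-c['cx'])/F,(v-c['cy'])/F,1]); R=c['R']; o=-R.T@c['t']; d=R.T@r
    if z is None:
        s=c['depth'][int(v),int(u)]
    else: s=(z-o[2])/d[2]
    return o+s*d
E
python3 - <<'E'
from h import *
a=snap('scene','s0');b=snap('wrist','w0')
cv2.imwrite('pics/a0.png',cv2.resize(a['frame'],(800,600)))
print(ctrl.get_state())
E
```

```text
{'t': 0.1, 'joint_pos': array([ 3.33711908e-01,  4.07738799e-02,  8.39549360e-02, -3.82894912e-04,
       -1.61549580e+00, -3.33668028e-01]), 'qd': array([-0.00108003, -0.00139527,  0.00238006,  0.00196743, -0.00021206,
       -0.00023575]), 'effort': array([-5.15327309e-03, -3.69345725e+01,  3.48282552e+01,  6.95181236e+00,
       -4.58455834e-03,  1.14540936e-05]), 'tcp_pos': array([5.99723092e-01, 7.77001958e-05, 2.30395519e-01]), 'tool_rot': array([ 2.22066065e+00, -2.22052586e+00, -1.58111435e-03]), 'contact_force': array([-0.11799355, -0.33693667,  0.1057921 ]), 'ft_torque': array([-0.00953744, -0.0049825 , -0.07539857]), 'grasp_force': 0.0, 'grip_width': 0.08532648897585476}
```

View pics/a0.png

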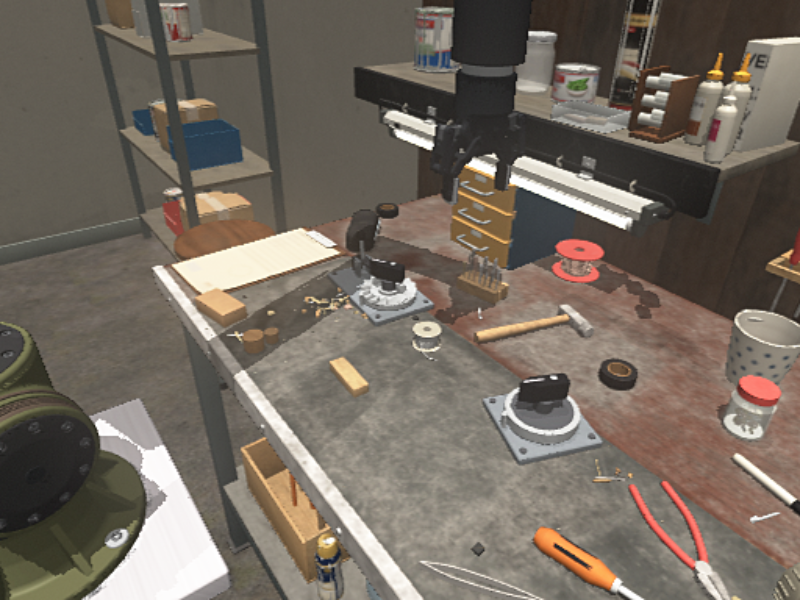

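View pics/w0.png

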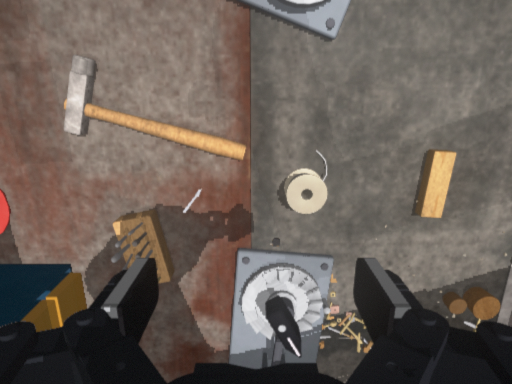

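The ratchet stand is the far one (left, +y), at scene (385,285) and wrist (283,300), with its pawl on the far +y side. The plain stand is at scene (543,410). I'll work out positions and take closer crops.

```bash
python3 - <<'E'
from h import *
for p in [(246,260),(324,265),(283,300),(238,355),(316,360),(270,310),(297,352)]: print(p,px('w0',*p).round(3))
s=0.64
for p in [(388,268),(360,250)]: print(p,px('s0',p[0]*s,p[1]*s).round(3))
a=cv2.imread('pics/s0.png')[140:215,195:285]
w=cv2.imread('pics/w0.png')[234:384,220:340]
side=snap('side','d0')
cv2.imwrite('pics/c0.png',np.hstack([cv2.resize(a,(480,400),interpolation=2),cv2.resize(w,(320,400),interpolation=2)]))
E
```

```text
(246, 260) [0.612 0.114 0.016]
(324, 265) [0.519 0.12  0.017]
(283, 300) [0.569 0.153 0.039]
(238, 355) [0.623 0.253 0.014]
(316, 360) [0.519 0.271 0.005]
(270, 310) [0.585 0.143 0.072]
(297, 352) [0.556 0.188 0.082]
(388, 268) [0.562 0.157 0.074]
(360, 250) [0.576 0.266 0.058]
```

View pics/c0.png

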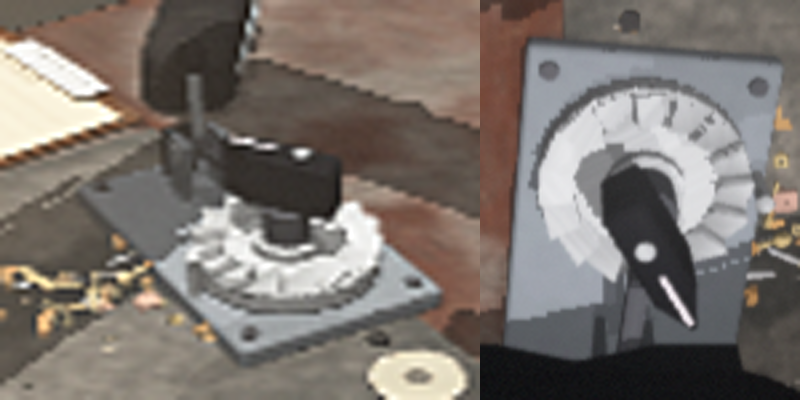

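View pics/d0.png

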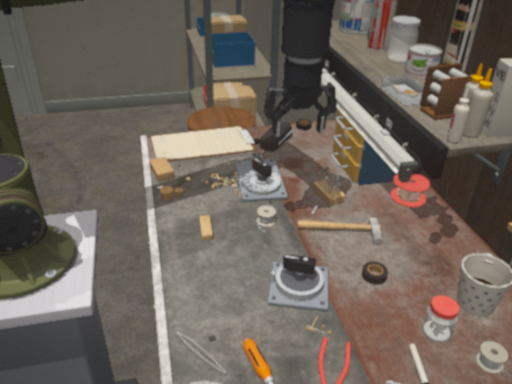

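```bash
python3 - <<'E'
from h import *
s=0.64
for p in [(355,222),(362,230),(370,220),(365,215),(388,210)]: print(p,px('s0',p[0]*s,p[1]*s).round(3))
E
python3 -m crank '1 0 40 30 0;1 0 80 60 0;1 0 120 60 0;1 -10 160 60 0;1 -20 200 60 0;1 -20 230 60 0;1 -20 230 60 0'
python3 - <<'E'
from h import *
a=snap('wrist','w1');b=snap('scene','s1')
cv2.imwrite('pics/c1.png',np.hstack([cv2.resize(a['frame'],(500,375)),cv2.resize(b['frame'][110:215,190:290],(300,375),interpolation=2)]))
E
```

```text
(355, 222) [0.66  0.42  0.037]
(362, 230) [0.65  0.376 0.038]
(370, 220) [0.695 0.415 0.035]
(365, 215) [0.699 0.441 0.036]
(388, 210) [0.781 0.471 0.018]
t: 0.73
tcp_pos: [0.5785, 0.2362, 0.2893]
tool_rot: [2.227, -2.214, -0.003]
contact_force: [0.7, -0.8, -1.4]
grip_width: 0.0851
grasp_force: 0.0
```

View pics/c1.png

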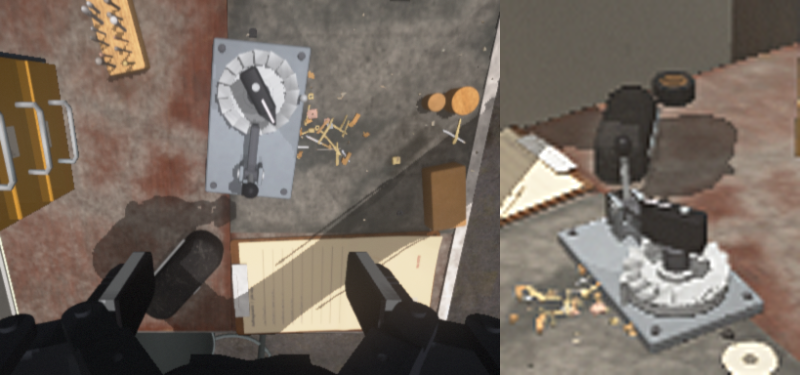

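The whole stand is now visible in the left panel: plate holes near (221,48), (303,54), (213,184) and (285,192), ball at (250,190), knob axis dot at (256,88), point at (272,122). The black canister lies well beyond it, about 37 mm high.

```bash
python3 - <<'E'
from h import *
k=1.024
for p,z in [((221,48),.012),((303,54),.012),((213,184),.012),((285,192),.012),((250,190),.09),((256,88),.08),((272,122),.078),((246,70),.078)]:
  print(p,px('w1',p[0]*k,p[1]*k,z).round(4), px('w1',p[0]*k,p[1]*k).round(4))
c=np.load('w1.npz')['frame']
cv2.imwrite('pics/c2.png',cv2.resize(c[30:210,205:325],(400,600),interpolation=2))
E
```

```text
(221, 48) [0.6127 0.1139 0.012 ] [0.6123 0.1144 0.017 ]
(303, 54) [0.5158 0.12   0.012 ] [0.5164 0.1203 0.0158]
(213, 184) [0.627  0.2804 0.012 ] [0.6264 0.279  0.0169]
(285, 192) [0.5309 0.2912 0.012 ] [0.5316 0.2892 0.0183]
(250, 190) [0.5781 0.2647 0.09  ] [0.5782 0.2621 0.0986]
(256, 88) [0.5725 0.1588 0.08  ] [0.5725 0.1588 0.0818]
(272, 122) [0.5551 0.193  0.078 ] [0.5553 0.1928 0.0804]
(246, 70) [0.5827 0.1414 0.078 ] [0.5832 0.1387 0.0252]
```

View pics/c2.png

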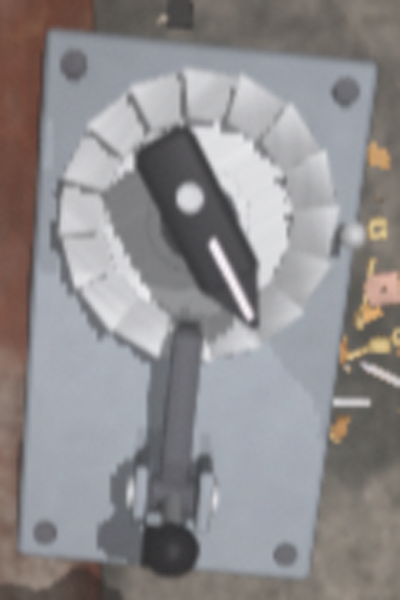

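```bash
python3 - <<'E'
from h import *
q=lambda x,y,z: px('w1',205+x*.3,30+y*.3,z)
n={'tip':(258,327,.078),'blunt':(163,148,.078),'dot':(188,198,.08),'ball':(170,550,.088),'post':(352,235,.039),'wl':(60,205,.028),'wr':(338,220,.028),'wt':(212,68,.03),'wb':(185,357,.03),
'h1':(74,65,.012),'h2':(345,91,.012),'h3':(45,531,.012),'h4':(285,553,.012)}
P={k:q(*v) for k,v in n.items()}
for k in P: print(k,P[k].round(4))
d=P['tip']-P['blunt'];print('len',np.linalg.norm(d),'axis',P['blunt']+d*28/64)
print('wheelc',(P['wl']+P['wr'])/2,(P['wt']+P['wb'])/2)
ex=(P['h1']-P['h2'])+(P['h3']-P['h4']);print('yaw',np.arctan2(ex[1],ex[0]))
e=P['h3']-P['h1']+P['h4']-P['h2'];print('yaw2',np.arctan2(-e[0],e[1]))
print('tip ang',np.arctan2(d[1],d[0]))
E
```

```text
tip [0.551  0.1962 0.078 ]
blunt [0.5808 0.144  0.078 ]
dot [0.5732 0.1581 0.08  ]
ball [0.5781 0.2658 0.088 ]
post [0.5171 0.1695 0.039 ]
wl [0.6162 0.1603 0.028 ]
wr [0.5204 0.1649 0.028 ]
wt [0.5648 0.1169 0.03  ]
wb [0.5728 0.2118 0.03  ]
h1 [0.6117 0.1142 0.012 ]
h2 [0.5178 0.1221 0.012 ]
h3 [0.6265 0.2816 0.012 ]
h4 [0.5327 0.2902 0.012 ]
len 0.060106265917848796 axis [0.56775834 0.16682383 0.078     ]
wheelc [0.5683189 0.1625999 0.028    ] [0.56879973 0.16432566 0.03      ]
yaw -0.08771870424687855
yaw2 -0.08822911319641982
tip ang 2.0877204138533707
```

Fit: axis at (0.5685, 0.1645), stand yaw −0.088, knob angle about 0.97 rad, ball at about (0.577, 0.263). Next I'll shut the gripper and go down between knob and ball.

```bash
python3 -m crank '0 0 0 0 0;0 -3 -5 0 0;0 -6 -5 -30 0;0 -6 -5 -70 0;0 -6 -5 -110 0;0 -6 -5 -150 0;0 -6 -5 -150 0;0 -6 -5 -150 0;0 -6 -5 -150 0'
python3 - <<'E'
from h import *
a=snap('wrist','w2')
cv2.imwrite('pics/w2.png',a['frame'])
E
```

```text
t: 1.58
tcp_pos: [0.5755, 0.2244, 0.145]
tool_rot: [-2.218, 2.22, -0.004]
contact_force: [0.8, 0.2, 1.6]
grip_width: 0.0
grasp_force: 0.0
```

View pics/w2.png

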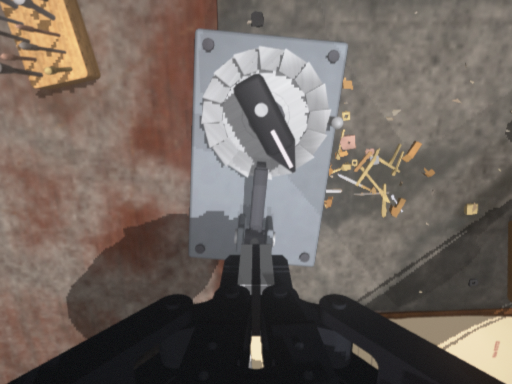

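The shut fingers (tips about (256,245)) stand over the pawl's pivot with the knob point at (293,170), clear of it. I'll go down and push along (0.09, 1).

```bash
python3 -m crank '0 0 0 -30 0;0 0 0 -60 0;0 0 0 -72 0;0 0 0 -72 0;0 1 10 -72 0;0 2 20 -72 0;0 3 30 -72 0;0 4 38 -72 0;0 4 46 -72 0;0 5 54 -72 0'
python3 -m crank '0 1 6 0 0;0 1 10 0 0;0 1 10 0 0;0 0 -10 0 0;0 0 -25 20 0;0 0 -30 60 0;0 0 -20 100 0;1 0 -20 140 0;1 0 10 140 0;1 0 10 140 0'
python3 - <<'E'
from h import *
a=snap('wrist','w3');b=snap('scene','s3')
cv2.imwrite('pics/w3.png',np.hstack([cv2.resize(a['frame'],(500,375)),cv2.resize(b['frame'][110:215,190:290],(300,375),interpolation=2)]))
E
```

```text
t: 2.47
tcp_pos: [0.579, 0.2802, 0.0696]
tool_rot: [-2.222, 2.221, 0.0]
contact_force: [-0.6, 0.2, -0.8]
grip_width: 0.0003
grasp_force: 0.0
t: 3.3
tcp_pos: [0.5798, 0.292, 0.213]
tool_rot: [-2.218, 2.216, -0.0]
contact_force: [0.5, -0.2, -1.4]
grip_width: 0.0357
grasp_force: 0.0
```

View pics/w3.png

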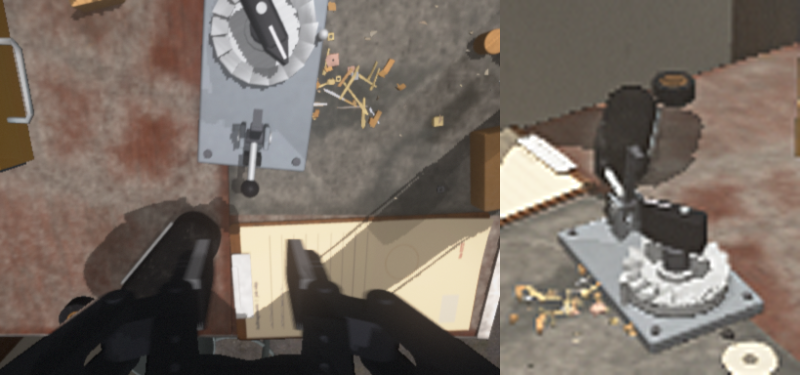

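The pawl is thrown back: ball at (249,188), rod lying out past the plate, arm off the teeth. Next I turn the gripper +0.517 so it closes across the bar, then go down over the knob.

```bash
python3 -m crank '0.75 -2 -30 0 0.12;0.75 -6 -65 0 0.24;0.75 -9 -100 0 0.36;0.75 -11 -125 0 0.48;0.75 -11 -125 0 0.517;0.75 -11 -125 -40 0.517;0.75 -11 -125 -80 0.517;0.75 -11 -125 -100 0.517;0.75 -11 -125 -100 0.517;0.75 -11 -125 -100 0.517'
python3 - <<'E'
from h import *
a=snap('wrist','w4');b=snap('scene','s4')
cv2.imwrite('pics/w4.png',np.hstack([cv2.resize(a['frame'],(500,375)),cv2.resize(b['frame'][110:215,190:290],(300,375),interpolation=2)]))
E
```

```text
t: 4.23
tcp_pos: [0.5675, 0.1628, 0.1086]
tool_rot: [2.713, -1.579, -0.001]
contact_force: [0.1, -1.3, 0.7]
grip_width: 0.0641
grasp_force: 0.0
```

View pics/w4.png

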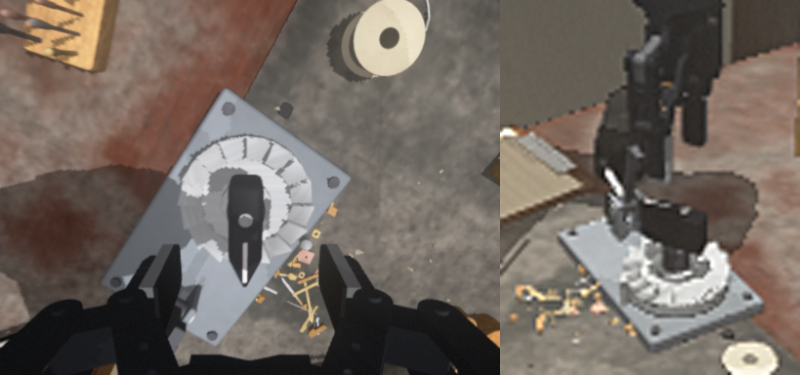

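The bar is upright in the image (x≈245), centred between the pads (165 and 335). I'll go down and grip.

```bash
python3 -m crank '0.75 0 1 -25 0;0.75 0 1 -50 0;0.75 0 1 -61 0;0.75 0 1 -61 0;0 0 1 -61 0;0 0 1 -61 0;0 0 1 -61 0;0 0 1 -61 0;0 0 1 -61 0;0 0 1 -61 0' 25
python3 -m crank '0 0 0 0 0.12;0 0 0 0 0.24;0 0 0 0 0.36;0 0 0 0 0.48;0 0 0 0 0.6;0 0 0 0 0.72;0 0 0 0 0.84;0 0 0 0 0.93;0 0 0 0 0.966;0 0 0 0 0.966'
python3 -m crank '0 0 0 0 0;0 0 0 0 0;0.5 0 0 0 0;0.5 0 0 0 0;0.5 0 0 0 0;0.5 0 0 40 0;0.5 0 0 80 0;0.5 0 -30 120 0;0.5 0 -60 140 0;0.5 0 -60 140 0'
```

```text
t: 5.17
tcp_pos: [0.5687, 0.1653, 0.0503]
tool_rot: [-2.714, 1.579, -0.002]
contact_force: [-1.3, 0.3, 5.4]
grip_width: 0.0197
grasp_force: 25.3
t: 6.0
tcp_pos: [0.5687, 0.1653, 0.0502]
tool_rot: [-3.138, 0.134, -0.004]
contact_force: [-2.1, 0.2, 5.3]
grip_width: 0.0198
grasp_force: 24.9
t: 6.83
tcp_pos: [0.5702, 0.1019, 0.1958]
tool_rot: [-3.136, 0.141, -0.015]
contact_force: [-0.1, 0.7, 1.8]
grip_width: 0.0424
grasp_force: 0.0
```

```bash
python3 - <<'E'
from h import *
a=snap('wrist','w5');b=snap('scene','s5')
cv2.imwrite('pics/w5.png',np.hstack([cv2.resize(a['frame'],(500,375)),cv2.resize(b['frame'][110:215,190:290],(300,375),interpolation=2)]))
E
```

```text
(no output)
```

View pics/w5.png

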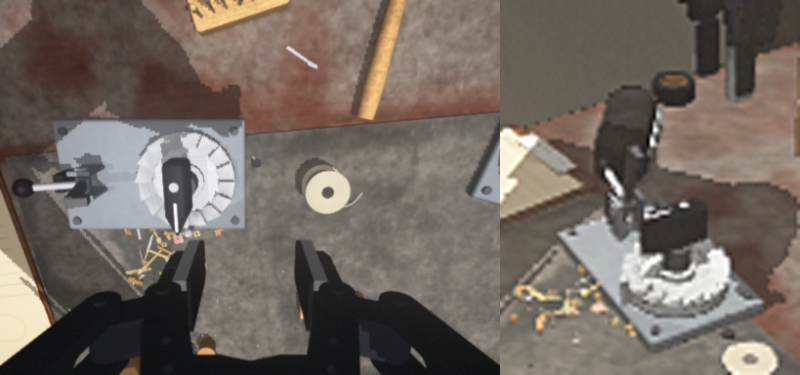

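The pointed end at (177,232) is square to the plate's long side and covers the post. The pawl is still thrown back (ball at (22,187)) and the gripper is clear.

```bash
python3 -c "
from station import ctrl
print(ctrl.job_done())"
```

```text
the job is handed in; nothing more can be done
None
```

I threw the pawl off first, then turned the ratchet stand's knob back to the post and handed the job in at about 7 s of robot time; the last picture showed the knob in line, the pawl still back and the gripper clear, and I never went near the plain stand, but the hand-in returned no verdict.

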